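Change a welding-gas manifold over to the other line

ROBOT

A 7-joint arm with a two-finger parallel gripper is mounted at the origin on the work surface. World frame = base frame: x ahead of the robot, y to its left, z up, the work surface at z = 0. Lengths are in mm, angles in rad, forces in N, time in s.
With the tool pointing down it reaches from about 350 to 775 mm from the base axis. Payload 3.1 kg.
Tool frame: the origin (TCP) lies midway between the tips of the shut fingers; the grasp point (between the pads) lies 19 mm behind it; z points along the fingers, y is the line along which they close (so a half turn about z gives the same grasp; the last joint's range is limited). The gripper opens to 85 mm and grips with 20 to 120 N. Pads are 22 mm wide; open, the fingers measure 114 mm over their backs; the gripper's body (76 mm by 85 mm) begins 54 mm behind the grasp point. The pads swing forward as they close: fully open they stand 13 mm farther back than shut.
Start: joints at [-1.178, 0.311, 0.014, 1.512, -0.004, 1.319, -0.027], TCP at [231.653, 498.854, 198.804] pointing down, gripper open.
Joint ranges: [-2.7, 2.7], [-0.3, 1.91], [-1.27, 1.3], [0.12, 2.57], [-1.44, 4.58], [0.2, 2.03], [-3.05, 3.05]. Speed limits (rad/s): [2.79, 2.79, 3.14, 3.14, 3.14, 3.14, 3.14].

INTERFACE

Orientations are given as a unit quaternion [w, x, y, z].
In Python, from workcell import arm, snapshot gives the robot as it stands.
- The arm moves only by the shell command python3 -m crank 'ROWS' [FORCE]. ROWS is JSON, a list of rows, each an object with "fingers": the gripper's target within -1 to 1 (fully open at 1, half-way at 0, shut at -1); "translation": the shift along the tool's x, y, z in m, a list of three; "yaw": the turn about the tool's z in degrees. In form: [{"fingers": fingers, "translation": [dx, dy, dz], "yaw": yaw}, ...]. A call has 1 to 5 rows; each row shifts and turns the commanded pose from where the row before left it, along the tool's axes as they then stand; what a row does not reach is not made up. A row lasts 1/8 s, in which the tool goes at most 62.5 mm and 10.7 degrees, less where a joint would pass 70% of its speed; a pose out of reach is approached as far as the arm can. A call with a gripper value outside its range is refused whole. The fingers move at their own pace and stop on an object; FORCE is the grip in N (left out, the last holds). Time passes only in rows, so rows that do not move let the fingers close. It gives the time, the measured TCP pose, the force, the opening and the grip force at its end, in the units of the state.
- arm.read_state(): the state, without advancing time (a new reading comes with each control period).
- snapshot(name): name is "scene" or "top"; returns a dict with "color" (400x640x3 uint8, blue, green, red), "range_z" (400x640 float32, mm along the optical axis (not along the pixel's ray), 0 where there is no reading), "fx", "fy", "cx", "cy" (pixels), "k1" (the pictures are not rectified: a ray, as slopes to the right and down, at radius r is drawn at 1 + k1 r^2 times it, then the intrinsics apply), "pose" (4x4, takes a point from camera to world coordinates). Camera axes: x right, y up, looking along -z (the intrinsics and any distortion apply to the point x, -y, -z); pixel columns grow to the right and rows downward; lengths in mm; the calibration is good to about 2 mm. A picture is of the moment at which its call begins.
- arm.close_job(): hands the job in; it is judged then, once.
The state is a dict: "time": time; "joints": joint angles; "qd": joint speeds; "joint_torque": joint torques, N m; "tcp_pos": TCP position; "orientation": TCP orientation; "force": force on the tool from outside, world axes, zero at the start; "torque": the same for the moment, N m; "gripper_width": opening from 0.0 (shut) to 1.0 (fully open); "grasp_force": force on a finger pad.
Only numpy, scipy, OpenCV 4.12 (cv2) and the standard library are available. Lean on these libraries where they do the work, as an engineer would, in place of code of your own. Each camera call takes 0.05 s, during which the arm holds its last target. There are 200 camera calls.

TASK

The gas line in use on the manifold is empty: first shut its valve by swinging the handle that lies along its pipe clockwise until it is across the pipe and runs against its stop, then open the other valve by swinging its handle counterclockwise until it lies along its pipe and runs against its stop. Feel for each stop, and there hold the handle home with a firm steady push of about 12 N at the middle of the grip for a second, but never force it (not over 20 N) or the seat is ruined. Never have both valves open at once, leave the handles there and do not disturb the things lying around.

Things in the scene. Friction and masses are not known exactly. Their poses are not given: they have to be found in the camera images.
- manifold: gas manifold fixed to the bench: steel plate 270 (x) by 360 (y) by 8 mm, two steel gas lines along x at y = -110 and +110 mm, into a header pipe along y at x = +90 mm. Each line has a brass ball valve at x = -30 mm with a round bonnet 34 mm across, 86 mm high, a stem and a lever on top; all else is under 70 mm high. Origin under the plate's centre, on the bench; z up.
- grip_a (a point): black grip of the lever handle of the valve that is open at the start (handle along its line). Point: mid-section of the grip, 100 mm from the turning axis, 106 mm above the bench. Grip: plastic bar 85 mm long (55 to 140 mm from the axis), 20 mm wide, 18 mm high (97 to 115 mm above the bench). x along the lever from the axis to its free end, z up. Turning takes 0.35 N m (3.5 N here); it stays where left.
- axis_a (a point): on the vertical turning axis of the lever of the valve that is open at the start, 106 mm above the bench; axes as its grip. Lever turns 90 degrees between hard stops: clockwise from above to shut (points to manifold -y), counterclockwise to open (points to manifold +x). A valve's stops may both sit up to 6 degrees off true, same way: not seen, only felt.
- stop_a (a joint): give of the stops of the valve open at the start (no shape): how far, in rad, pressing the handle against a stop winds it up; springy, 40 N m/rad. 0 unpressed, positive: pressed counterclockwise on the open stop, negative: clockwise on the shut stop. 12 N at 100 mm gives 0.03; mere turning under 0.01. Firmly home: 0.015 to 0.075 (0.6 to 3 N m); more ruins it.
- grip_b (a point): black grip of the lever handle of the valve that is shut at the start (handle across its line). Point: mid-section of the grip, 100 mm from the turning axis, 106 mm above the bench. Grip: plastic bar 85 mm long (55 to 140 mm from the axis), 20 mm wide, 18 mm high (97 to 115 mm above the bench). x along the lever from the axis to its free end, z up. Turning takes 0.35 N m (3.5 N here); it stays where left.
- axis_b (a point): on the vertical turning axis of the lever of the valve that is shut at the start, 106 mm above the bench; axes as its grip. Lever turns 90 degrees between hard stops: clockwise from above to shut (points to manifold -y), counterclockwise to open (points to manifold +x). A valve's stops may both sit up to 6 degrees off true, same way: not seen, only felt.
- stop_b (a joint): give of the stops of the valve shut at the start (no shape): how far, in rad, pressing the handle against a stop winds it up; springy, 40 N m/rad. 0 unpressed, positive: pressed counterclockwise on the open stop, negative: clockwise on the shut stop. 12 N at 100 mm gives 0.03; mere turning under 0.01. Firmly home: 0.015 to 0.075 (0.6 to 3 N m); more ruins it.
- flange: a loose steel pipe flange lying flat, 104 mm across, 42 mm high; origin under its centre. A bystander, not to be moved
- bottle: a loose white plastic bottle, 60 mm across, 130 mm high, standing; origin under its centre. A bystander, not to be moved
- wrench: a loose steel wrench about 190 mm long lying flat; x along it. A bystander, not to be moved

How it is judged:
By the outcome, as a careful person would: the job done as asked, in the order asked, and still so for the second after the job is handed in, with the robot touching nothing.
It also fails if it takes over 67 s, if anything falls off the work surface, if the arm or the gripper's body presses on something with over 40 N, if the wrist force passes 120 N, or if a joint passes its speed limit or range.

## Working session

There is one attempt and no reset: what is moved stays moved. The work goes in short steps, Python scripts to look and compute and a shell command to move; the robot and the scene stay as the last step left them, time stands still between calls to the robot, and variables do not carry over. Pictures are saved under pics/ and viewed, at most 10 in all, crops included, and the job is handed in when it is done.

```bash
mkdir -p pics; ls; python3 - <<'E'
from workcell import arm, snapshot
import cv2
for n in ("scene","top"):
    s=snapshot(n); cv2.imwrite(f"pics/{n}0.png",s["color"]); print(n,s["fx"],s["cx"],s["cy"],s["k1"],s["pose"].round(3).tolist())
print(arm.read_state())
E
```

```text
pics
scene 493.05894466286077 318.8999435590843 196.09866215759013 -0.0038462139982261487 [[-0.171, -0.827, 0.535, 1356.423], [0.985, -0.146, 0.09, 174.496], [0.004, 0.543, 0.84, 1360.91], [0.0, 0.0, 0.0, 1.0]]
top 435.0300560134839 316.7175146163587 199.47341133041147 -0.10856212998699932 [[0.004, 0.982, -0.191, 265.357], [-1.0, 0.004, -0.002, 72.833], [-0.001, 0.191, 0.982, 1561.878], [0.0, 0.0, 0.0, 1.0]]
{'time': 0.1, 'joints': array([-1.1776794 ,  0.31165314,  0.01399439,  1.51287026, -0.00440533,
        1.31924273, -0.02719396]), 'qd': array([ 0.00086787, -0.00292942,  0.00035152, -0.00433966,  0.00225581,
        0.00151407,  0.00189365]), 'joint_torque': array([ 1.08735680e-03, -3.80854440e+01,  1.46755558e-01, -2.31240267e+01,
        1.23843292e-02,  8.10863392e-03, -2.64153584e-05]), 'tcp_pos': array([231.3675643 , 498.1673886 , 197.83639918]), 'orientation': array([-1.89396909e-04,  2.15660634e-01,  9.76467789e-01, -1.05446594e-03]), 'force': array([-0.3400032 , -0.52533757,  0.5762206 ]), 'torque': array([ 0.0096616 ,  0.0534001 , -0.02179824]), 'grasp_force': 0.0, 'gripper_width': 0.9970648736572864}
```

View pics/top0.png

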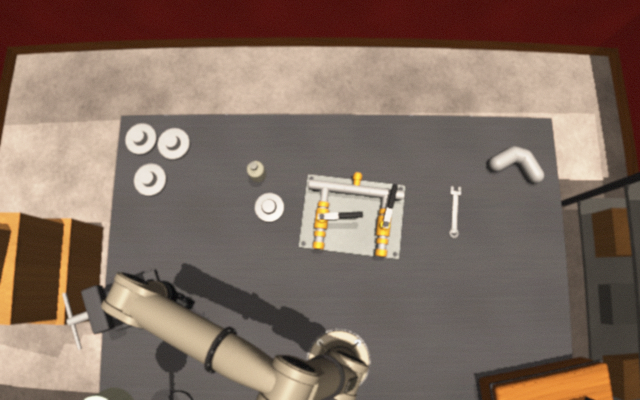

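View pics/scene0.png

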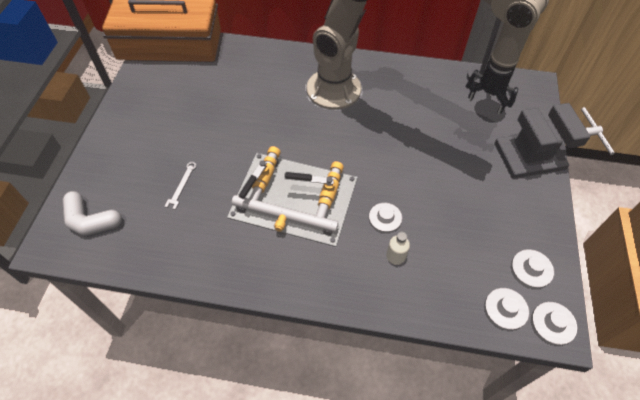

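The top picture shows the manifold at (352,217). The open valve is on the right, with its axis near (386,222) and its grip towards (391,195). The shut valve is on the left, with its axis near (320,217) and its grip towards (355,215). The flange is at (269,207), the bottle at (255,170) and the wrench at (455,212). Next I'll use depth to find the levers.

```bash
cat > h.py <<'E'
import numpy as np, cv2
from workcell import arm, snapshot
def cloud(n):
    s=snapshot(n); v,u=np.mgrid[0:400,0:640]
    K=np.array([[s["fx"],0,s["cx"]],[0,s["fy"],s["cy"]],[0,0,1]])
    p=cv2.undistortPoints(np.stack([u,v],-1).reshape(-1,1,2).astype(float),K,np.array([s["k1"],0,0,0]),None).reshape(400,640,2)
    d=s["range_z"]; c=np.stack([p[...,0]*d,-p[...,1]*d,-d],-1)
    w=c@s["pose"][:3,:3].T+s["pose"][:3,3]; w[d==0]=np.nan
    return s["color"],w
E
python3 - <<'E'
from h import *
for n in ("top","scene"):
    c,w=cloud(n); b=c.astype(int).sum(-1)
    reg=(w[...,0]>300)&(w[...,0]<700)&(w[...,1]>-350)&(w[...,1]<250)
    plate=reg&(w[...,2]>3)&(w[...,2]<14)&(b>300)
    print(n,"table z",np.median(w[...,2][reg&(b<250)]),"plate",plate.sum(),cv2.minAreaRect(w[plate][:,:2].astype(np.float32)))
    m=(reg&(w[...,2]>88)&(w[...,2]<125)).astype(np.uint8)
    k,l,st,ce=cv2.connectedComponentsWithStats(m)
    for i in range(1,k):
        if st[i,4]<15: continue
        q=w[l==i]; bb=b[l==i]
        for nm,s in(("all",q),("black",q[bb<200]),("bright",q[bb>300])):
            if len(s)<4: continue
            print(i,nm,len(s),s.mean(0).round(1),np.median(s[:,2]).round(1),[[round(float(x),1) for x in np.ravel(r)] for r in cv2.minAreaRect(s[:,:2].astype(np.float32))])
    cv2.imwrite(f"pics/{n}1.png",cv2.resize(c[160:270,230:480] if n=="top" else c[130:260,210:440],None,fx=3.2,fy=3.2,interpolation=cv2.INTER_CUBIC))
E
```

```text
top table z 112.46959226895865 plate 5060 ((500.92742919921875, -49.89459228515625), (397.5190734863281, 599.3353271484375), 0.044297944754362106)
1 all 281 [ 525.8 -172.8  108. ] 109.2 [[528.1, -171.3], [25.7, 151.6], [75.8]]
1 black 112 [ 559.5 -179.8  112.8] 112.9 [[560.8, -181.1], [18.5, 78.1], [76.0]]
1 bright 151 [ 496.3 -166.2  103.9] 103.2 [[527.5, -171.1], [25.7, 150.5], [75.8]]
2 all 284 [493.8  -1.1 108.5] 109.3 [[494.4, -1.1], [23.1, 153.1], [3.8]]
2 black 60 [493.5 -39.  113.7] 113.7 [[493.7, -37.8], [13.9, 71.3], [1.4]]
2 bright 161 [493.5  25.8 104.7] 103.9 [[494.4, -1.1], [23.1, 153.1], [3.8]]
scene table z 111.35566779675901 plate 5898 ((499.98193359375, -49.982177734375), (599.7114868164062, 399.829833984375), 89.98719787597656)
1 all 311 [ 535.1 -173.7  109.2] 110.3 [[531.1, -174.0], [23.2, 153.1], [75.0]]
1 black 110 [ 564.2 -178.3  113.5] 113.8 [[565.7, -179.7], [16.2, 83.4], [75.0]]
1 bright 152 [ 506.5 -168.1  105.5] 104.5 [[530.7, -174.7], [21.7, 152.6], [75.0]]
2 all 356 [499.1  -4.1 108.4] 109.1 [[496.7, -2.2], [29.4, 154.5], [0.4]]
2 black 57 [505.1 -34.2 112.9] 112.9 [[502.5, -34.5], [14.2, 75.0], [2.7]]
2 bright 176 [497.8  21.3 104.1] 104.2 [[496.7, -2.2], [29.4, 154.5], [0.4]]
```

View pics/top1.png

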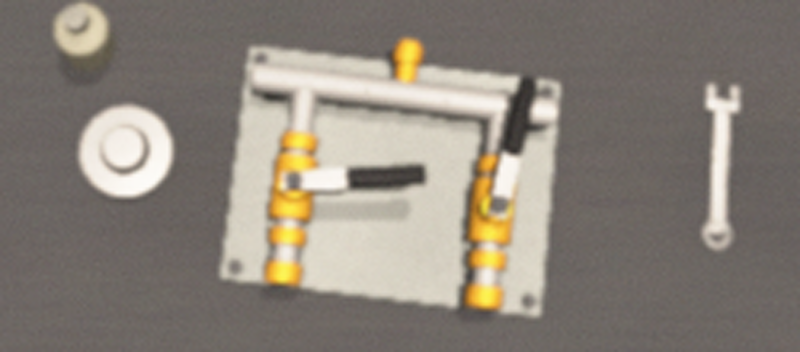

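```bash

R='' ; python3 -m crank '[{"fingers":-1,"translation":[-0.029,-0.0215,0],"yaw":0},{"fingers":-1,"translation":[-0.029,-0.0215,0],"yaw":0},{"fingers":-1,"translation":[-0.029,-0.0215,0],"yaw":0},{"fingers":-1,"translation":[-0.029,-0.0215,0],"yaw":0},{"fingers":-1,"translation":[-0.029,-0.0215,0],"yaw":0}]' 60
python3 -m crank '[{"fingers":-1,"translation":[-0.029,-0.0215,0],"yaw":0},{"fingers":-1,"translation":[-0.029,-0.0215,0],"yaw":0},{"fingers":-1,"translation":[-0.029,-0.0215,0],"yaw":0},{"fingers":-1,"translation":[-0.029,-0.0215,0],"yaw":0},{"fingers":-1,"translation":[-0.029,-0.0215,0],"yaw":0}]'
```

```text
time: 0.82
tcp_pos: [318.3, 339.0, 198.7]
orientation: [-0.0, 0.216, 0.976, -0.0]
force: [-0.2, 0.4, -0.2]
gripper_width: 0.004
grasp_force: 0.0
time: 1.45
tcp_pos: [404.4, 180.6, 198.7]
orientation: [-0.0, 0.216, 0.976, 0.0]
force: [0.5, -0.2, -0.8]
gripper_width: -0.001
grasp_force: 0.0
```

```bash

python3 -m crank '[{"fingers":-1,"translation":[-0.029,-0.0215,0],"yaw":0},{"fingers":-1,"translation":[-0.029,-0.0215,0],"yaw":0},{"fingers":-1,"translation":[-0.029,-0.0215,0],"yaw":0},{"fingers":-1,"translation":[-0.029,-0.0215,0],"yaw":0},{"fingers":-1,"translation":[-0.029,-0.0215,0],"yaw":0}]' >/dev/null
python3 -m crank '[{"fingers":-1,"translation":[-0.029,-0.0215,0],"yaw":0},{"fingers":-1,"translation":[-0.029,-0.0215,0],"yaw":0},{"fingers":-1,"translation":[-0.029,-0.0215,0],"yaw":0},{"fingers":-1,"translation":[-0.029,-0.0215,0],"yaw":0},{"fingers":-1,"translation":[-0.029,-0.0215,0],"yaw":0}]'
python3 -m crank '[{"fingers":-1,"translation":[0,0,0],"yaw":-10},{"fingers":-1,"translation":[0,0,0],"yaw":-10},{"fingers":-1,"translation":[0,0,0],"yaw":-10},{"fingers":-1,"translation":[0,0,0],"yaw":-10},{"fingers":-1,"translation":[0,0,0],"yaw":-10}]'
python3 -m crank '[{"fingers":-1,"translation":[0,0,0],"yaw":-10},{"fingers":-1,"translation":[0,0,0],"yaw":-10},{"fingers":-1,"translation":[0,0,0],"yaw":-10},{"fingers":-1,"translation":[0,0,0],"yaw":-10},{"fingers":-1,"translation":[0,0,0],"yaw":-10}]'
python3 - <<'E'
from h import *
from scipy.spatial.transform import Rotation as R
s=arm.read_state(); q=s["orientation"]; M=R.from_quat([*q[1:],q[0]]).as_matrix(); print(M.round(3), s["joints"].round(2), s["force"], s["torque"])
c,w=cloud("top"); cv2.imwrite("pics/t2.png",cv2.resize(c[130:270,230:480],None,fx=3.2,fy=3.2,interpolation=cv2.INTER_CUBIC))
E
```

```text
time: 2.7
tcp_pos: [577.0, -136.1, 198.5]
orientation: [-0.0, 0.215, 0.977, 0.0]
force: [0.3, 0.4, 1.4]
gripper_width: 0.001
grasp_force: 0.0
time: 3.32
tcp_pos: [576.4, -135.3, 198.4]
orientation: [-0.0, -0.22, 0.975, 0.0]
force: [0.7, -0.7, 0.0]
gripper_width: 0.001
grasp_force: 0.0
time: 3.95
tcp_pos: [575.4, -136.1, 196.3]
orientation: [-0.003, -0.598, 0.801, 0.001]
force: [0.5, 0.1, -1.9]
gripper_width: -0.001
grasp_force: 0.0
[[-0.284 -0.959 -0.006]
 [-0.959  0.284 -0.002]
 [ 0.004  0.005 -1.   ]] [ 0.24  0.4  -0.05  1.39  0.02  1.36  3.04] [ 0.46575232  0.06360233 -1.92648514] [0.03859439 0.0129546  0.0132586 ]
```

View pics/t2.png

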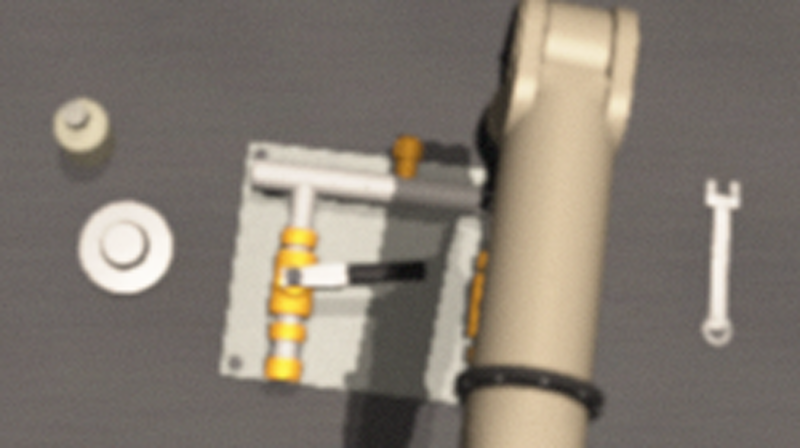

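The view shows the forearm covering valve A, with handle B unmoved at (360,272). Joint 7 is close to its limit, so I'll turn the tool half a turn the other way and push with the opposite face.

```bash

python3 -m crank '[{"fingers":-1,"translation":[0,0,0],"yaw":10.5},{"fingers":-1,"translation":[0,0,0],"yaw":10.5},{"fingers":-1,"translation":[0,0,0],"yaw":10.5},{"fingers":-1,"translation":[0,0,0],"yaw":10.5},{"fingers":-1,"translation":[0,0,0],"yaw":10.5}]' >/dev/null
python3 -m crank '[{"fingers":-1,"translation":[0,0,0],"yaw":10.5},{"fingers":-1,"translation":[0,0,0],"yaw":10.5},{"fingers":-1,"translation":[0,0,0],"yaw":10.5},{"fingers":-1,"translation":[0,0,0],"yaw":10.5},{"fingers":-1,"translation":[0,0,0],"yaw":10.5}]' >/dev/null
python3 -m crank '[{"fingers":-1,"translation":[0,0,0],"yaw":10.5},{"fingers":-1,"translation":[0,0,0],"yaw":10.5},{"fingers":-1,"translation":[0,0,0],"yaw":10.5},{"fingers":-1,"translation":[0,0,0],"yaw":10.5},{"fingers":-1,"translation":[0,0,0],"yaw":10.5}]'
python3 -m crank '[{"fingers":-1,"translation":[0,0,0],"yaw":10.5},{"fingers":-1,"translation":[0,0,0],"yaw":10.5},{"fingers":-1,"translation":[0,0,0],"yaw":0}]'
cat > st.py <<'E'
from h import *
import sys
from scipy.spatial.transform import Rotation as R
s=arm.read_state(); q=s["orientation"]; M=R.from_quat([*q[1:],q[0]]).as_matrix()
a=np.array([468,-156.]) if sys.argv[1]=="a" else np.array([497,62.])
d=s["tcp_pos"][:2]-a; X=M[:2,0]; Y=M[:2,1]
print("t",s["time"],"tcp",s["tcp_pos"].round(1),"xang",np.degrees(np.arctan2(X[1],X[0])).round(1),"rel-to-axis in tool x,y",(d@X).round(1),(d@Y).round(1),"r",np.hypot(*d).round(1),"az",np.degrees(np.arctan2(d[1],d[0])).round(1),"F",s["force"].round(1),"Ftool",(M.T@s["force"]).round(1),"tilt",M[2].round(3),"j7",s["joints"][6].round(2))
E
python3 st.py a
```

```text
time: 5.88
tcp_pos: [576.1, -135.3, 197.5]
orientation: [-0.001, 0.674, 0.739, -0.001]
force: [-0.7, 0.3, -0.4]
gripper_width: -0.004
grasp_force: 0.0
time: 6.25
tcp_pos: [576.1, -135.3, 197.5]
orientation: [-0.001, 0.794, 0.607, -0.001]
force: [0.2, -0.8, -0.3]
gripper_width: 0.003
grasp_force: 0.0
t 6.25 tcp [ 576.1 -135.3  197.5] xang 74.8 rel-to-axis in tool x,y 48.3 98.9 r 110.1 az 10.9 F [ 0.2 -0.8 -0.3] Ftool [-0.7  0.4  0.3] tilt [-0.001 -0.003 -1.   ] j7 0.11
```

```bash

python3 -m crank '[{"fingers":-1,"translation":[0,0,0.03],"yaw":0},{"fingers":-1,"translation":[0,0,0.03],"yaw":0},{"fingers":-1,"translation":[0,0.001,0.026],"yaw":0},{"fingers":-1,"translation":[0,0,0.01],"yaw":0},{"fingers":-1,"translation":[0,0,0],"yaw":0}]' 
python3 -m crank '[{"fingers":-1,"translation":[-0.004,0,0],"yaw":0},{"fingers":-1,"translation":[-0.004,0,0],"yaw":0},{"fingers":-1,"translation":[-0.004,0,0],"yaw":0},{"fingers":-1,"translation":[-0.004,0,0],"yaw":0},{"fingers":-1,"translation":[-0.004,0,0],"yaw":0}]' >/dev/null; python3 st.py a
python3 -m crank '[{"fingers":-1,"translation":[-0.002,0,0],"yaw":0},{"fingers":-1,"translation":[-0.002,0,0],"yaw":0},{"fingers":-1,"translation":[-0.002,0,0],"yaw":0},{"fingers":-1,"translation":[-0.001,0,0],"yaw":0}]' >/dev/null; python3 st.py a
```

```text
time: 6.88
tcp_pos: [576.5, -135.5, 101.2]
orientation: [-0.001, 0.794, 0.608, -0.001]
force: [0.0, -0.1, 0.5]
gripper_width: 0.0
grasp_force: 0.0
t 7.5 tcp [ 571.4 -155.2  101.5] xang 74.8 rel-to-axis in tool x,y 27.9 99.6 r 103.4 az 0.4 F [ 0.2 -0.2  0. ] Ftool [-0.2  0.3 -0. ] tilt [-0.    -0.003 -1.   ] j7 0.18
t 8.0 tcp [ 569.6 -161.7  101.5] xang 74.8 rel-to-axis in tool x,y 21.2 99.5 r 101.8 az -3.2 F [-1.  -0.3 -0.5] Ftool [-0.6 -0.9  0.5] tilt [-0.    -0.003 -1.   ] j7 0.19
```

```bash

python3 -m crank '[{"fingers":-1,"translation":[-0.001,0,0],"yaw":0},{"fingers":-1,"translation":[-0.001,0,0],"yaw":0},{"fingers":-1,"translation":[-0.001,0,0],"yaw":0}]' >/dev/null; python3 st.py a
python3 -m crank '[{"fingers":-1,"translation":[-0.00875,0.00145,0],"yaw":5},{"fingers":-1,"translation":[-0.00875,0.00145,0],"yaw":5},{"fingers":-1,"translation":[-0.00875,0.00145,0],"yaw":5},{"fingers":-1,"translation":[-0.00875,0.00145,0],"yaw":5}]' >/dev/null; python3 st.py a
```

```text
t 8.375 tcp [ 568.9 -164.5  101.5] xang 74.8 rel-to-axis in tool x,y 18.3 99.6 r 101.2 az -4.8 F [-0.5 -0.3  0.2] Ftool [-0.5 -0.4 -0.2] tilt [-0.    -0.003 -1.   ] j7 0.19
t 8.875 tcp [ 560.7 -199.1  101.4] xang 54.6 rel-to-axis in tool x,y 18.5 100.5 r 102.2 az -24.9 F [-0.2  0.2 -0.8] Ftool [ 0.  -0.2  0.8] tilt [-0.001 -0.003 -1.   ] j7 -0.06
```

```bash
python3 - <<'E'
from h import *
c,w=cloud("scene"); cv2.imwrite("pics/s3.png",cv2.resize(c[60:270,200:440],None,fx=2.8,fy=2.8,interpolation=cv2.INTER_CUBIC))
E
```

```text
(no output)
```

View pics/s3.png

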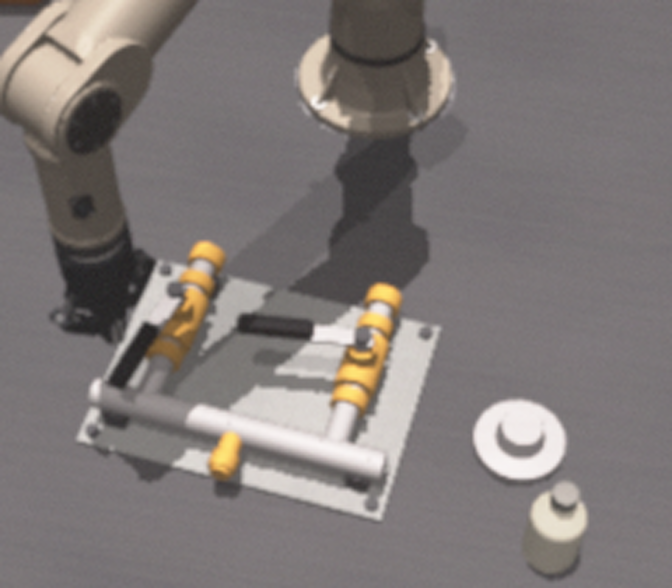

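The scene view shows lever A unmoved, running from (180,290) to (130,360), while the gripper is at about (95,300). That doesn't fit the measured TCP, so I'll project the TCP into the picture and look at the gripper's points.

```bash
python3 - <<'E'
from h import *
st=arm.read_state(); print(st["tcp_pos"],st["joints"].round(3))
for n in ("scene","top"):
    s=snapshot(n); c,w=cloud(n)
    T=np.linalg.inv(s["pose"])
    def pr(P):
        x=T[:3,:3]@np.array(P,float)+T[:3,3]; a=np.array([x[0],-x[1]])/-x[2]; a=a*(1+s["k1"]*(a@a)); return (a*[s["fx"],s["fy"]]+[s["cx"],s["cy"]]).round(1)
    print(n,"tcp",pr(st["tcp_pos"]),"tcp+70",pr(st["tcp_pos"]+[0,0,70]),"gripA",pr([565,-181,106]),"axA",pr([468,-156,106]))
    if n=="scene":
        for u,v in ((232,167),(245,150),(225,173),(243,180),(238,176),(247,185),(240,198),(222,120)): print(u,v,w[v,u].round(0))
        lo=(w[...,2]>95)&(w[...,2]<150)&(w[...,0]>400)&(w[...,0]<650)&(w[...,1]<-100)&(w[...,1]>-350); print(np.c_[w[lo][::25].round(0)].tolist())
E
```

```text
[ 559.85660463 -201.05075429  101.55216411] [-0.092  0.521  0.596  1.542 -0.305  1.176 -0.06 ]
scene tcp [241.5 186.3] tcp+70 [238.5 173.1] gripA [247.3 187.8] axA [262.6 163.9]
232 167 [ 584. -205.  234.]
245 150 [ 567. -163.  299.]
225 173 [ 600. -223.  223.]
243 180 [ 564. -190.  144.]
238 176 [ 575. -197.  179.]
247 185 [ 559. -183.  113.]
240 198 [ 602. -195.  102.]
222 120 [ 596. -195.  447.]
[[462.0, -165.0, 111.0], [471.0, -150.0, 110.0], [487.0, -169.0, 107.0], [499.0, -166.0, 107.0], [506.0, -162.0, 102.0], [526.0, -169.0, 112.0], [568.0, -214.0, 144.0], [542.0, -168.0, 113.0], [559.0, -188.0, 116.0], [555.0, -172.0, 104.0], [573.0, -176.0, 112.0], [588.0, -181.0, 118.0], [600.0, -190.0, 116.0], [605.0, -187.0, 103.0]]
top tcp [397.4 196.7] tcp+70 [401.3 192.5] gripA [391.8 194.9] axA [385.2 223. ]
```

```bash
python3 - <<'E'
from h import *
c,w=cloud("scene"); a=cv2.resize(c[130:215,200:280],None,fx=7,fy=7,interpolation=cv2.INTER_CUBIC)
a=np.clip(a.astype(float)*2.2,0,255).astype(np.uint8)
cv2.circle(a,(int(41.5*7),int(56.3*7)),4,(0,0,255),1); cv2.imwrite("pics/s4.png",a)
for v in range(168,196,3): print(v,[(u,*w[v,u].round(0)) for u in range(234,252,4)])
E
```

```text
168 [(234, np.float64(585.0), np.float64(-199.0), np.float64(232.0)), (238, np.float64(578.0), np.float64(-190.0), np.float64(225.0)), (242, np.float64(568.0), np.float64(-183.0), np.float64(212.0)), (246, np.float64(549.0), np.float64(-179.0), np.float64(188.0)), (250, np.float64(422.0), np.float64(-220.0), np.float64(7.0))]
171 [(234, np.float64(581.0), np.float64(-203.0), np.float64(210.0)), (238, np.float64(580.0), np.float64(-192.0), np.float64(212.0)), (242, np.float64(566.0), np.float64(-186.0), np.float64(194.0)), (246, np.float64(430.0), np.float64(-233.0), np.float64(-3.0)), (250, np.float64(435.0), np.float64(-217.0), np.float64(7.0))]
174 [(234, np.float64(577.0), np.float64(-208.0), np.float64(189.0)), (238, np.float64(577.0), np.float64(-195.0), np.float64(193.0)), (242, np.float64(566.0), np.float64(-188.0), np.float64(178.0)), (246, np.float64(443.0), np.float64(-230.0), np.float64(-2.0)), (250, np.float64(449.0), np.float64(-213.0), np.float64(11.0))]
177 [(234, np.float64(590.0), np.float64(-203.0), np.float64(193.0)), (238, np.float64(579.0), np.float64(-197.0), np
[... 1466 characters left out ...]
4(507.0), np.float64(-198.0), np.float64(10.0))]
192 [(234, np.float64(522.0), np.float64(-250.0), np.float64(0.0)), (238, np.float64(527.0), np.float64(-234.0), np.float64(12.0)), (242, np.float64(589.0), np.float64(-190.0), np.float64(117.0)), (246, np.float64(586.0), np.float64(-178.0), np.float64(116.0)), (250, np.float64(516.0), np.float64(-196.0), np.float64(6.0))]
195 [(234, np.float64(536.0), np.float64(-246.0), np.float64(4.0)), (238, np.float64(601.0), np.float64(-199.0), np.float64(115.0)), (242, np.float64(601.0), np.float64(-187.0), np.float64(118.0)), (246, np.float64(590.0), np.float64(-179.0), np.float64(105.0)), (250, np.float64(555.0), np.float64(-181.0), np.float64(51.0))]
```

View pics/s4.png

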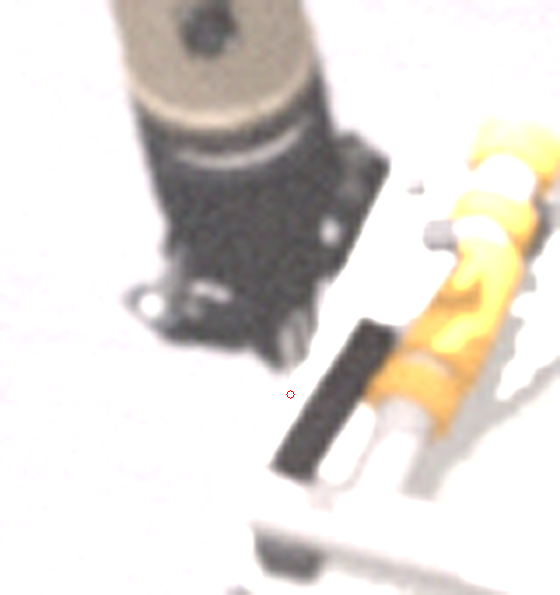

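The enlarged view shows the fingertip ending at (285,370), about 25 px above the projected TCP mark at (290,394). The real tip is therefore about 20 mm higher than reported, and it passed over the grip without touching it. I'll go back up and over, then come down lower on the correct side.

```bash

python3 -m crank '[{"fingers":-1,"translation":[0,0,-0.03],"yaw":0},{"fingers":-1,"translation":[0.0086,-0.0022,0],"yaw":-5},{"fingers":-1,"translation":[0.0086,-0.0022,0],"yaw":-5},{"fingers":-1,"translation":[0.0086,-0.0022,0],"yaw":-5},{"fingers":-1,"translation":[0.0086,-0.0022,0],"yaw":-5}]' >/dev/null; python3 st.py a
python3 -m crank '[{"fingers":-1,"translation":[0.018,0,0],"yaw":0},{"fingers":-1,"translation":[0,0,0.02],"yaw":0},{"fingers":-1,"translation":[0,0,0.02],"yaw":0},{"fingers":-1,"translation":[0,0,0.01],"yaw":0},{"fingers":-1,"translation":[0,0,0],"yaw":0}]'  >/dev/null; python3 st.py a
python3 - <<'E'
from h import *
s=snapshot("scene"); T=np.linalg.inv(s["pose"]); P=arm.read_state()["tcp_pos"]
x=T[:3,:3]@P+T[:3,3]; a=np.array([x[0],-x[1]])/-x[2]; u,v=a*[s["fx"],s["fy"]]+[s["cx"],s["cy"]]
A=cv2.resize(s["color"][130:215,200:310],None,fx=7,fy=7,interpolation=cv2.INTER_CUBIC); A=np.clip(A.astype(float)*2.2,0,255).astype(np.uint8)
cv2.circle(A,(int((u-200)*7),int((v-130)*7)),4,(0,0,255),1); cv2.imwrite("pics/s5.png",A)
E
```

```text
t 9.8 tcp [ 569.3 -163.5  131.5] xang 75.0 rel-to-axis in tool x,y 18.9 99.8 r 101.6 az -4.2 F [-0.7 -0.5  0.2] Ftool [-0.7 -0.6 -0.2] tilt [ 0.    -0.003 -1.   ] j7 0.19
t 10.425 tcp [ 573.2 -146.2   80.8] xang 74.8 rel-to-axis in tool x,y 37.1 99.0 r 105.7 az 5.3 F [ 0.6 -0.9  0.3] Ftool [-0.7  0.8 -0.3] tilt [-0.    -0.005 -1.   ] j7 0.17
```

View pics/s5.png

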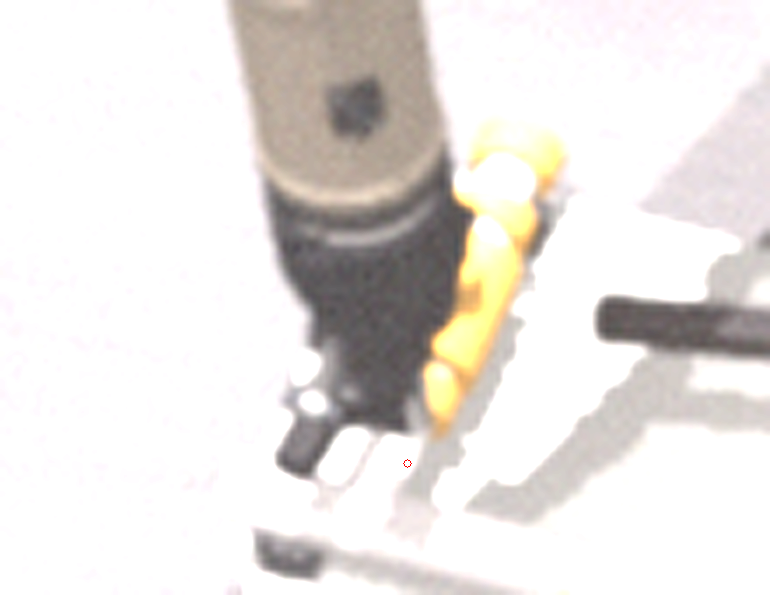

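The visible fingertip ends at (400,432) and the TCP mark is at (407,463), so the tip is again about 20–25 mm above the reported point. I'll go 4 mm lower and approach until I feel the grip.

```bash

python3 -m crank '[{"fingers":-1,"translation":[0,0.001,0.004],"yaw":0},{"fingers":-1,"translation":[-0.004,0,0],"yaw":0},{"fingers":-1,"translation":[-0.004,0,0],"yaw":0},{"fingers":-1,"translation":[-0.003,0,0],"yaw":0}]' >/dev/null; python3 st.py a
python3 -m crank '[{"fingers":-1,"translation":[-0.002,0,0],"yaw":0},{"fingers":-1,"translation":[-0.002,0,0],"yaw":0},{"fingers":-1,"translation":[-0.002,0,0],"yaw":0}]' >/dev/null; python3 st.py a
python3 -m crank '[{"fingers":-1,"translation":[-0.002,0,0],"yaw":0},{"fingers":-1,"translation":[-0.002,0,0],"yaw":0},{"fingers":-1,"translation":[-0.002,0,0],"yaw":0}]' >/dev/null; python3 st.py a
```

```text
t 10.975 tcp [ 571.5 -158.7   77.7] xang 74.7 rel-to-axis in tool x,y 24.6 100.6 r 103.6 az -1.5 F [-0.1  0.2  0.3] Ftool [ 0.2 -0.2 -0.3] tilt [-0.001 -0.003 -1.   ] j7 0.19
t 11.35 tcp [ 570.3 -163.    77.5] xang 74.8 rel-to-axis in tool x,y 20.1 100.6 r 102.6 az -3.9 F [1.4 1.4 0.6] Ftool [ 1.7  0.9 -0.6] tilt [ 0.001 -0.003 -1.   ] j7 0.2
t 11.725 tcp [ 569.2 -168.6   77.5] xang 74.8 rel-to-axis in tool x,y 14.3 100.9 r 102.0 az -7.1 F [1.9 3.1 0.4] Ftool [ 3.5  1.1 -0.4] tilt [ 0.001 -0.003 -1.   ] j7 0.21
```

The 3.5 N reaction matches the turning torque, so the lever is moving. I'll sweep it along the arc.

```bash

python3 -m crank '[{"fingers":-1,"translation":[-0.004,0.0005,0],"yaw":5},{"fingers":-1,"translation":[-0.0087,0.0013,0],"yaw":5},{"fingers":-1,"translation":[-0.0087,0.0013,0],"yaw":5},{"fingers":-1,"translation":[-0.0087,0.0013,0],"yaw":5},{"fingers":-1,"translation":[-0.0087,0.0013,0],"yaw":5}]' >/dev/null; python3 st.py a
python3 -m crank '[{"fingers":-1,"translation":[-0.0087,0.0012,0],"yaw":5},{"fingers":-1,"translation":[-0.0087,0.0012,0],"yaw":5},{"fingers":-1,"translation":[-0.0087,0.0012,0],"yaw":5},{"fingers":-1,"translation":[-0.0087,0.0012,0],"yaw":5},{"fingers":-1,"translation":[-0.0087,0.0012,0],"yaw":5}]' >/dev/null; python3 st.py a
```

```text
t 12.35 tcp [ 557.8 -207.1   77.6] xang 49.6 rel-to-axis in tool x,y 19.2 101.5 r 103.3 az -29.6 F [ 4.3  2.6 -2.6] Ftool [4.7 1.6 2.6] tilt [-0.001  0.    -1.   ] j7 -0.11
t 12.975 tcp [ 528.4 -240.7   77.9] xang 24.6 rel-to-axis in tool x,y 19.6 102.2 r 104.0 az -54.5 F [ 4.5 -0.4 -2.9] Ftool [3.9 2.2 2.9] tilt [-0.001  0.003 -1.   ] j7 -0.42
```

```bash

python3 -m crank '[{"fingers":-1,"translation":[-0.0087,0.001,0],"yaw":5},{"fingers":-1,"translation":[-0.0087,0.001,0],"yaw":5},{"fingers":-1,"translation":[-0.0087,0.001,0],"yaw":5},{"fingers":-1,"translation":[-0.0087,0.001,0],"yaw":5}]' >/dev/null; python3 st.py a
python3 -m crank '[{"fingers":-1,"translation":[-0.0052,0.0005,0],"yaw":3},{"fingers":-1,"translation":[-0.0052,0.0005,0],"yaw":3},{"fingers":-1,"translation":[-0.0035,0.0004,0],"yaw":2}]' >/dev/null; python3 st.py a
```

```text
t 13.475 tcp [ 496.2 -256.2   78.4] xang 4.6 rel-to-axis in tool x,y 20.2 102.1 r 104.1 az -74.3 F [ 5.2 -2.2 -2.3] Ftool [5.  2.5 2.3] tilt [-0.     0.005 -1.   ] j7 -0.69
t 13.85 tcp [ 482.4 -258.6   78.7] xang -3.4 rel-to-axis in tool x,y 20.5 101.6 r 103.6 az -82.0 F [ 6.2 -4.1 -3.1] Ftool [6.5 3.7 3.1] tilt [ 0.001  0.006 -1.   ] j7 -0.79
```

```bash

for i in 1; do python3 -m crank '[{"fingers":-1,"translation":[-0.00175,0.0003,0],"yaw":1},{"fingers":-1,"translation":[-0.00175,0.0003,0],"yaw":1}]' >/dev/null; python3 st.py a; done
python3 -m crank '[{"fingers":-1,"translation":[-0.00175,0.0003,0],"yaw":1}]' >/dev/null; python3 st.py a
python3 -m crank '[{"fingers":-1,"translation":[-0.00175,0.0003,0],"yaw":1}]' >/dev/null; python3 st.py a
python3 -m crank '[{"fingers":-1,"translation":[-0.00175,0.0003,0],"yaw":1}]' >/dev/null; python3 st.py a
```

```text
t 14.1 tcp [ 481.6 -258.9   79. ] xang -5.3 rel-to-axis in tool x,y 23.0 101.2 r 103.8 az -82.5 F [ 9.4 -5.3 -5.8] Ftool [9.9 4.4 5.9] tilt [ 0.006  0.007 -1.   ] j7 -0.82
t 14.225 tcp [ 481.1 -259.    79.1] xang -6.2 rel-to-axis in tool x,y 24.2 101.0 r 103.8 az -82.8 F [11.8 -5.4 -6.2] Ftool [12.3  4.1  6.3] tilt [ 0.008  0.007 -1.   ] j7 -0.84
t 14.35 tcp [ 480.5 -259.2   79.3] xang -7.2 rel-to-axis in tool x,y 25.4 100.8 r 104.0 az -83.1 F [13.4 -6.  -8.5] Ftool [14.   4.2  8.6] tilt [ 0.01   0.007 -1.   ] j7 -0.85
t 14.475 tcp [ 479.9 -259.4   79.4] xang -8.2 rel-to-axis in tool x,y 26.5 100.6 r 104.1 az -83.4 F [15.3 -5.6 -9.7] Ftool [15.8  3.3  9.9] tilt [ 0.012  0.008 -1.   ] j7 -0.86
```

The force is rising in step with the stop's stiffness, but the angle looks about 10° short of what I expected. I'll check the lever from the camera.

```bash
python3 - <<'E'
from h import *
for n in("scene","top"):
    c,w=cloud(n); b=c.astype(int).sum(-1)
    for k in (0,):
        m=(w[...,2]>90)&(w[...,2]<119)&(abs(w[...,0]-480)<120)&(w[...,1]<-125)&(w[...,1]>-330)
        q=w[m]; print(n,len(q),[np.round(r,1).tolist() for r in cv2.minAreaRect(q[:,:2].astype(np.float32))] if len(q)>4 else '', q[b[m]<200].mean(0).round(1) if len(q) else '')
    cv2.imwrite(f"pics/{n}6.png",cv2.resize(c[110:220,200:360] if n=="scene" else c[160:270,320:460],None,fx=5,fy=5,interpolation=cv2.INTER_CUBIC))
E
```

```text
scene 232 [[471.5, -219.9], [37.4, 153.2], 1.8] [ 466.1 -235.2  112.2]
top 89 [[463.6, -174.1], [56.8, 23.1], 88.2] [ 464.2 -157.   108.2]
```

View pics/scene6.png

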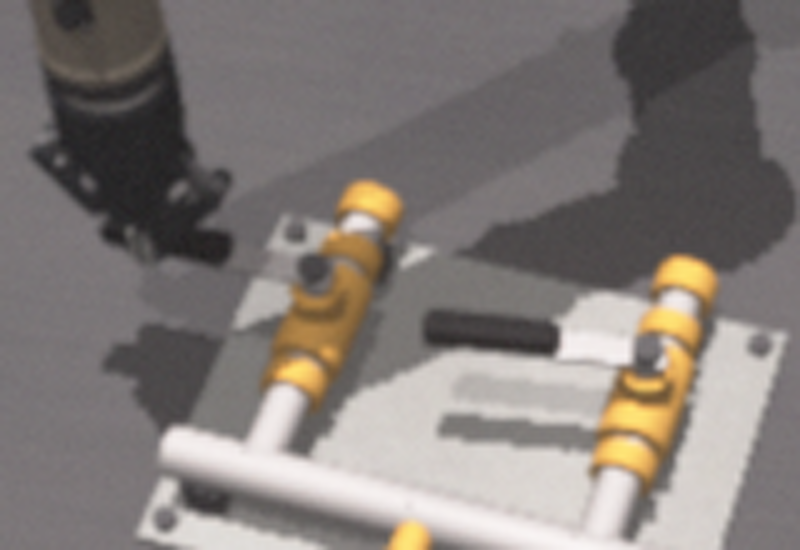

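Lever A lies across the pipe in the view, from its stem at (315,268) to its grip around (170,242). The stiffness felt matches a stop about 3° past true, so I take this as the stop. I'll ease to about 12 N and hold.

```bash

python3 -m crank '[{"fingers":-1,"translation":[0.0012,0,0.002],"yaw":0},{"fingers":-1,"translation":[0,0,0],"yaw":0}]' >/dev/null; python3 st.py a
python3 -m crank '[{"fingers":-1,"translation":[0.0008,0,0.002],"yaw":0},{"fingers":-1,"translation":[0,0,0],"yaw":0}]' >/dev/null; python3 st.py a
```

```text
t 14.825 tcp [ 481.1 -259.6   78.7] xang -8.1 rel-to-axis in tool x,y 27.6 100.7 r 104.4 az -82.8 F [11.5 -4.3 -0.3] Ftool [12.   2.6  0.5] tilt [ 0.012  0.007 -1.   ] j7 -0.86
t 15.075 tcp [ 481.7 -259.7   77.6] xang -8.1 rel-to-axis in tool x,y 28.3 100.7 r 104.6 az -82.5 F [ 9.7 -2.9  5.3] Ftool [10.   1.5 -5.2] tilt [ 0.012  0.006 -1.   ] j7 -0.86
```

```bash

python3 -m crank '[{"fingers":-1,"translation":[-0.0008,-0.0005,-0.001],"yaw":-2.5},{"fingers":-1,"translation":[-0.001,0,0],"yaw":-2},{"fingers":-1,"translation":[0,0,0],"yaw":0}]' >/dev/null; python3 st.py a
python3 -m crank '[{"fingers":-1,"translation":[-0.0005,0,0],"yaw":0},{"fingers":-1,"translation":[0,0,0],"yaw":0}]' >/dev/null; python3 st.py a
```

```text
t 15.45 tcp [ 481.  -258.8   78. ] xang -3.6 rel-to-axis in tool x,y 19.5 101.7 r 103.6 az -82.8 F [13.  -3.5 -1. ] Ftool [13.2  2.7  1.2] tilt [ 0.014  0.008 -1.   ] j7 -0.79
t 15.7 tcp [ 480.9 -258.7   78. ] xang -3.6 rel-to-axis in tool x,y 19.4 101.7 r 103.5 az -82.9 F [13.7 -4.3 -1. ] Ftool [14.   3.4  1.2] tilt [ 0.014  0.008 -1.   ] j7 -0.79
```

```bash

python3 -m crank '[{"fingers":-1,"translation":[0.0007,0,0],"yaw":0},{"fingers":-1,"translation":[0,0,0],"yaw":0},{"fingers":-1,"translation":[0,0,0],"yaw":0},{"fingers":-1,"translation":[0,0,0],"yaw":0},{"fingers":-1,"translation":[0,0,0],"yaw":0}]' >/dev/null; python3 st.py a
python3 -m crank '[{"fingers":-1,"translation":[0,0,0],"yaw":0},{"fingers":-1,"translation":[0,0,0],"yaw":0},{"fingers":-1,"translation":[0,0,0],"yaw":0},{"fingers":-1,"translation":[0,0,0],"yaw":0},{"fingers":-1,"translation":[0,0,0],"yaw":0}]' >/dev/null; python3 st.py a
python3 -m crank '[{"fingers":-1,"translation":[0,0,0],"yaw":0},{"fingers":-1,"translation":[0,0,0],"yaw":0},{"fingers":-1,"translation":[0,0,0],"yaw":0}]' >/dev/null; python3 st.py a
python3 -m crank '[{"fingers":-1,"translation":[0.012,0,0],"yaw":0},{"fingers":-1,"translation":[0.02,0,0],"yaw":0},{"fingers":-1,"translation":[0,0,-0.03],"yaw":0},{"fingers":-1,"translation":[0,0,-0.05],"yaw":0},{"fingers":-1,"translation":[0,0,-0.04],"yaw":0}]' >/dev/null; python3 st.py b
python3 - <<'E'
from h import *
c,w=cloud("scene"); b=c.astype(int).sum(-1)
for nm,x0,y0,y1 in(("A",468,-310,-125),("B",497,-100,90)):
  for lo in (90,):
    m=(w[...,2]>lo)&(w[...,2]<122)&(abs(w[...,0]-x0)<60)&(w[...,1]<y1)&(w[...,1]>y0); q=w[m].astype(np.float32)
    v=cv2.fitLine(q[:,:2].copy(),cv2.DIST_HUBER,0,.01,.01).ravel(); print(nm,len(q),"ang",np.degrees(np.arctan(v[1]/v[0])),q[:,1].min(),q[:,1].max(),[np.round(r,1).tolist() for r in cv2.minAreaRect(q[:,:2].copy())])
E
```

```text
t 16.325 tcp [ 481.1 -258.8   77.9] xang -3.6 rel-to-axis in tool x,y 19.6 101.7 r 103.6 az -82.7 F [12.6 -3.5 -1.4] Ftool [12.8  2.7  1.5] tilt [ 0.013  0.008 -1.   ] j7 -0.79
t 16.95 tcp [ 481.1 -258.7   77.9] xang -3.6 rel-to-axis in tool x,y 19.6 101.7 r 103.5 az -82.7 F [12.1 -3.2 -0.3] Ftool [12.2  2.5  0.5] tilt [ 0.013  0.008 -1.   ] j7 -0.79
t 17.325 tcp [ 481.1 -258.8   77.9] xang -3.6 rel-to-axis in tool x,y 19.6 101.7 r 103.6 az -82.7 F [12.3 -3.1 -0.3] Ftool [12.4  2.3  0.4] tilt [ 0.013  0.008 -1.   ] j7 -0.79
t 17.95 tcp [ 503.3 -258.1  195.8] xang -3.8 rel-to-axis in tool x,y 27.7 319.0 r 320.2 az -88.9 F [ 1.2  0.2 -0.5] Ftool [ 1.2 -0.3  0.5] tilt [-0.007  0.    -1.   ] j7 -0.89
A 327 ang 89.432014 -297.08667 -145.61214 [[467.6, -221.1], [151.1, 29.7], 85.3]
B 350 ang -85.741905 -81.006226 71.69937 [[498.7, -4.6], [27.1, 152.4], 1.9]
```

Valve A is held home. Its line fit is about 5° clockwise of B's, which agrees with the stop I felt. Now for valve B.

```bash

python3 -m crank '[{"fingers":-1,"translation":[-0.0125,-0.043,0],"yaw":0},{"fingers":-1,"translation":[-0.0125,-0.043,0],"yaw":0},{"fingers":-1,"translation":[-0.0125,-0.043,0],"yaw":0},{"fingers":-1,"translation":[-0.0125,-0.043,0],"yaw":0},{"fingers":-1,"translation":[-0.0125,-0.043,0],"yaw":0}]' >/dev/null
python3 -m crank '[{"fingers":-1,"translation":[0,0,0],"yaw":-3},{"fingers":-1,"translation":[0,0,0],"yaw":-3},{"fingers":-1,"translation":[0,0,0],"yaw":0}]' >/dev/null; python3 st.py b
```

```text
t 19.0 tcp [455.5 -39.5 194.3] xang 2.2 rel-to-axis in tool x,y -45.4 99.8 r 109.6 az -112.3 F [-0.1  0.7 -0.4] Ftool [-0.  -0.7  0.4] tilt [-0.006  0.    -1.   ] j7 -1.33
```

```bash

python3 -m crank '[{"fingers":-1,"translation":[0,0,0.04],"yaw":0},{"fingers":-1,"translation":[0,0,0.04],"yaw":0},{"fingers":-1,"translation":[0,0,0.026],"yaw":0},{"fingers":-1,"translation":[0,0,0.01],"yaw":0},{"fingers":-1,"translation":[0,0,0],"yaw":0}]' >/dev/null; python3 st.py b
python3 -m crank '[{"fingers":-1,"translation":[0.006,0,0],"yaw":0},{"fingers":-1,"translation":[0.006,0,0],"yaw":0},{"fingers":-1,"translation":[0.004,0,0],"yaw":0},{"fingers":-1,"translation":[0.003,0,0],"yaw":0}]' >/dev/null; python3 st.py b
python3 -m crank '[{"fingers":-1,"translation":[0.002,0,0],"yaw":0},{"fingers":-1,"translation":[0.002,0,0],"yaw":0},{"fingers":-1,"translation":[0.002,0,0],"yaw":0}]' >/dev/null; python3 st.py b
python3 -m crank '[{"fingers":-1,"translation":[0.002,0,0],"yaw":0},{"fingers":-1,"translation":[0.002,0,0],"yaw":0}]' >/dev/null; python3 st.py b
```

```text
t 19.625 tcp [456.  -39.1  78.7] xang 2.2 rel-to-axis in tool x,y -44.9 99.5 r 109.1 az -112.1 F [-0.4  0.2  1.3] Ftool [-0.4 -0.2 -1.3] tilt [-0.005 -0.    -1.   ] j7 -1.2
t 20.125 tcp [476.  -37.8  79.1] xang 2.3 rel-to-axis in tool x,y -25.0 98.9 r 102.0 az -101.9 F [-1.  -0.1  1.1] Ftool [-1.   0.  -1.1] tilt [-0.003 -0.001 -1.   ] j7 -1.18
t 20.5 tcp [480.3 -37.8  78.6] xang 2.3 rel-to-axis in tool x,y -20.6 99.1 r 101.2 az -99.5 F [-4.7 -0.2  2.4] Ftool [-4.7 -0.  -2.3] tilt [-0.005 -0.001 -1.   ] j7 -1.18
t 20.75 tcp [485.1 -37.7  78.6] xang 2.3 rel-to-axis in tool x,y -15.9 99.2 r 100.4 az -96.8 F [-4.2 -1.6  2.1] Ftool [-4.3  1.4 -2.1] tilt [-0.004 -0.    -1.   ] j7 -1.17
```

```bash

python3 -m crank '[{"fingers":-1,"translation":[0.005,0.001,0],"yaw":-5},{"fingers":-1,"translation":[0.0087,0.0013,0],"yaw":-5},{"fingers":-1,"translation":[0.0087,0.0013,0],"yaw":-5},{"fingers":-1,"translation":[0.0087,0.0013,0],"yaw":-5},{"fingers":-1,"translation":[0.0087,0.0013,0],"yaw":-5}]' >/dev/null; python3 st.py b
python3 -m crank '[{"fingers":-1,"translation":[0.0087,0.0013,0],"yaw":-5},{"fingers":-1,"translation":[0.0087,0.0013,0],"yaw":-5},{"fingers":-1,"translation":[0.0087,0.0013,0],"yaw":-5},{"fingers":-1,"translation":[0.0087,0.0013,0],"yaw":-5},{"fingers":-1,"translation":[0.0087,0.0013,0],"yaw":-5}]' >/dev/null; python3 st.py b
```

```text
t 21.375 tcp [524.8 -33.8  78.3] xang 27.5 rel-to-axis in tool x,y -19.5 97.8 r 99.7 az -73.8 F [-4.8  0.5  1.5] Ftool [-4.  -2.7 -1.5] tilt [-0.004 -0.004 -1.   ] j7 -0.77
t 22.0 tcp [562.9 -13.6  78. ] xang 52.4 rel-to-axis in tool x,y -19.8 98.4 r 100.3 az -48.9 F [-4.2 -1.1  0.5] Ftool [-3.4 -2.7 -0.5] tilt [-0.003 -0.004 -1.   ] j7 -0.41
```

```bash

python3 -m crank '[{"fingers":-1,"translation":[0.0087,0.0016,0],"yaw":-5},{"fingers":-1,"translation":[0.0087,0.0016,0],"yaw":-5},{"fingers":-1,"translation":[0.0087,0.0016,0],"yaw":-5},{"fingers":-1,"translation":[0.007,0.001,0],"yaw":-4}]' >/dev/null; python3 st.py b
python3 -m crank '[{"fingers":-1,"translation":[0.0026,0.0004,0],"yaw":-1.5},{"fingers":-1,"translation":[0.0026,0.0004,0],"yaw":-1.5}]' >/dev/null; python3 st.py b
python3 -m crank '[{"fingers":-1,"translation":[0.0017,0.0002,0],"yaw":-1},{"fingers":-1,"translation":[0.0017,0.0002,0],"yaw":-1}]' >/dev/null; python3 st.py b
```

```text
t 22.5 tcp [585.  11.  78.] xang 71.4 rel-to-axis in tool x,y -20.2 99.6 r 101.7 az -30.1 F [-3.1 -3.   1.1] Ftool [-3.8 -2.  -1.1] tilt [-0.002 -0.004 -1.   ] j7 -0.15
t 22.75 tcp [587.3  15.8  78.1] xang 74.3 rel-to-axis in tool x,y -20.0 99.5 r 101.5 az -27.1 F [-3.7 -2.8 -0.8] Ftool [-3.7 -2.8  0.8] tilt [-0.002 -0.004 -1.   ] j7 -0.12
t 23.0 tcp [588.9  19.4  78.2] xang 76.3 rel-to-axis in tool x,y -19.6 99.4 r 101.3 az -24.9 F [-1.8 -3.  -1.3] Ftool [-3.4 -1.   1.4] tilt [-0.001 -0.003 -1.   ] j7 -0.09
```

```bash

python3 -m crank '[{"fingers":-1,"translation":[0.0017,0.0003,0],"yaw":-1},{"fingers":-1,"translation":[0.0017,0.0003,0],"yaw":-1}]' >/dev/null; python3 st.py b
python3 -m crank '[{"fingers":-1,"translation":[0.0017,0.0003,0],"yaw":-1},{"fingers":-1,"translation":[0.0017,0.0003,0],"yaw":-1}]' >/dev/null; python3 st.py b
python3 -m crank '[{"fingers":-1,"translation":[0.0017,0.0003,0],"yaw":-1},{"fingers":-1,"translation":[0.0017,0.0003,0],"yaw":-1}]' >/dev/null; python3 st.py b
```

```text
t 23.25 tcp [590.4  22.9  78.4] xang 78.3 rel-to-axis in tool x,y -19.4 99.4 r 101.2 az -22.7 F [-1.5 -2.5 -1.5] Ftool [-2.8 -0.9  1.5] tilt [-0.    -0.003 -1.   ] j7 -0.06
t 23.5 tcp [591.6  26.1  78.4] xang 80.3 rel-to-axis in tool x,y -19.5 99.3 r 101.2 az -20.8 F [-1.4 -4.2 -2.5] Ftool [-4.4 -0.7  2.5] tilt [-0.    -0.003 -1.   ] j7 -0.04
t 23.75 tcp [592.2  26.9  78.4] xang 82.3 rel-to-axis in tool x,y -21.9 99.1 r 101.5 az -20.2 F [-3.5 -6.7 -2.3] Ftool [-7.1 -2.5  2.3] tilt [-0.003 -0.004 -1.   ] j7 -0.01
```

The stop is felt at about -9°, which is within its range. I'll square the tool and press to about 12 N.

```bash

python3 -m crank '[{"fingers":-1,"translation":[0.0015,0,0],"yaw":1.5},{"fingers":-1,"translation":[0.001,0.0005,0],"yaw":0}]' >/dev/null; python3 st.py b
python3 -m crank '[{"fingers":-1,"translation":[0.001,0.0005,0.0005],"yaw":0},{"fingers":-1,"translation":[0,0,0],"yaw":0}]' >/dev/null; python3 st.py b
python3 -m crank '[{"fingers":-1,"translation":[0.001,0.0005,0.0005],"yaw":0},{"fingers":-1,"translation":[0,0,0],"yaw":0}]' >/dev/null; python3 st.py b
```

```text
t 24.0 tcp [592.1  27.5  78.4] xang 80.6 rel-to-axis in tool x,y -18.6 99.5 r 101.2 az -20.0 F [-4.2 -8.6 -1.1] Ftool [-9.2 -2.7  1.1] tilt [-0.006 -0.005 -1.   ] j7 -0.04
t 24.25 tcp [592.2  27.5  78.2] xang 80.6 rel-to-axis in tool x,y -18.5 99.6 r 101.3 az -19.9 F [-5.5 -9.4  1.5] Ftool [-10.2  -3.9  -1.4] tilt [-0.007 -0.006 -1.   ] j7 -0.04
t 24.5 tcp [592.5  27.8  78. ] xang 80.6 rel-to-axis in tool x,y -18.1 99.8 r 101.4 az -19.7 F [-6.5 -9.8  4.5] Ftool [-10.8  -4.9  -4.4] tilt [-0.007 -0.007 -1.   ] j7 -0.04
```

```bash

python3 -m crank '[{"fingers":-1,"translation":[0.0012,-0.0015,-0.0008],"yaw":0},{"fingers":-1,"translation":[0,0,0],"yaw":0}]' >/dev/null; python3 st.py b
python3 -m crank '[{"fingers":-1,"translation":[0.0003,0,0],"yaw":0},{"fingers":-1,"translation":[0,0,0],"yaw":0},{"fingers":-1,"translation":[0,0,0],"yaw":0},{"fingers":-1,"translation":[0,0,0],"yaw":0},{"fingers":-1,"translation":[0,0,0],"yaw":0}]' >/dev/null; python3 st.py b
python3 -m crank '[{"fingers":-1,"translation":[0,0,0],"yaw":0},{"fingers":-1,"translation":[0,0,0],"yaw":0},{"fingers":-1,"translation":[0,0,0],"yaw":0},{"fingers":-1,"translation":[0,0,0],"yaw":0},{"fingers":-1,"translation":[0,0,0],"yaw":0}]' >/dev/null; python3 st.py b
python3 -m crank '[{"fingers":-1,"translation":[0,0,0],"yaw":0},{"fingers":-1,"translation":[0,0,0],"yaw":0}]' >/dev/null; python3 st.py b
```

```text
t 24.75 tcp [592.3  28.   78.3] xang 80.5 rel-to-axis in tool x,y -17.9 99.6 r 101.2 az -19.6 F [ -3.6 -11.5  -1.1] Ftool [-11.9  -1.7   1.2] tilt [-0.009 -0.004 -1.   ] j7 -0.05
t 25.375 tcp [592.3  28.1  78.3] xang 80.5 rel-to-axis in tool x,y -17.8 99.6 r 101.2 az -19.6 F [ -3.5 -11.9  -2. ] Ftool [-12.3  -1.5   2.1] tilt [-0.009 -0.004 -1.   ] j7 -0.05
t 26.0 tcp [592.3  28.1  78.3] xang 80.5 rel-to-axis in tool x,y -17.8 99.6 r 101.2 az -19.6 F [ -4.2 -11.3  -0.5] Ftool [-11.8  -2.3   0.6] tilt [-0.009 -0.004 -1.   ] j7 -0.05
t 26.25 tcp [592.3  28.1  78.3] xang 80.5 rel-to-axis in tool x,y -17.8 99.6 r 101.2 az -19.6 F [ -3.2 -12.1  -1.4] Ftool [-12.4  -1.2   1.5] tilt [-0.009 -0.004 -1.   ] j7 -0.05
```

```bash

python3 -m crank '[{"fingers":-1,"translation":[-0.012,0,0],"yaw":0},{"fingers":-1,"translation":[-0.02,0,0],"yaw":0},{"fingers":-1,"translation":[0,0,-0.04],"yaw":0},{"fingers":-1,"translation":[0,0,-0.05],"yaw":0},{"fingers":-1,"translation":[0,0,-0.04],"yaw":0}]' >/dev/null; python3 st.py b
python3 -m crank '[{"fingers":-1,"translation":[0.05,-0.02,0],"yaw":0},{"fingers":-1,"translation":[0.05,-0.02,0],"yaw":0},{"fingers":-1,"translation":[0.05,-0.02,0],"yaw":0},{"fingers":-1,"translation":[0.05,-0.02,0],"yaw":0},{"fingers":-1,"translation":[0.05,-0.02,0],"yaw":0}]' >/dev/null; python3 st.py b
python3 - <<'E'
from h import *
c,w=cloud("top"); cv2.imwrite("pics/t9.png",cv2.resize(c[130:270,220:480],None,fx=3,fy=3,interpolation=cv2.INTER_CUBIC))
E
```

```text
t 26.875 tcp [590.5   4.7 211.5] xang 80.9 rel-to-axis in tool x,y -41.7 101.4 r 109.6 az -31.5 F [ 0.8 -0.2 -0.6] Ftool [-0.1  0.8  0.6] tilt [ 0.003  0.001 -1.   ] j7 -0.04
t 27.5 tcp [530.3 269.7 209.9] xang 80.9 rel-to-axis in tool x,y 210.4 -0.1 r 210.4 az 80.9 F [ 0.3 -0.5 -0.6] Ftool [-0.4  0.4  0.6] tilt [ 0.004 -0.001 -1.   ] j7 -0.53
```

View pics/t9.png

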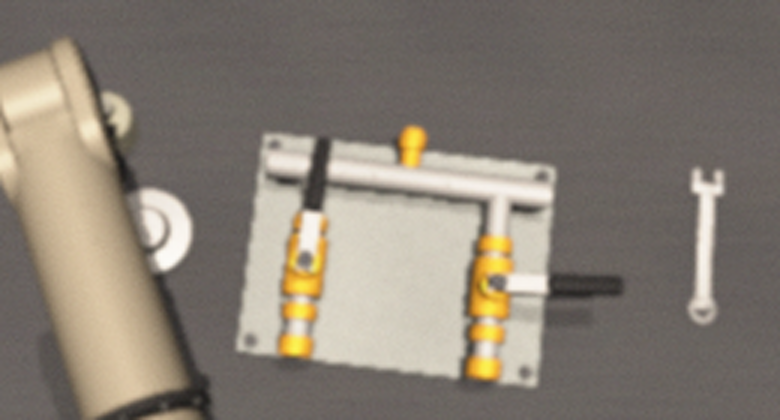

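The top view shows lever A across its pipe, from (497,283) to (622,286), and lever B along its pipe, from (305,260) to (320,140). The flange, bottle and wrench are undisturbed, and the gripper is clear.

```bash
python3 -c "
from workcell import arm
print(arm.close_job())"
```

```text
the job is handed in; nothing more can be done
None
```

The job is handed in: the empty line's valve was shut first, then the other opened, each held on its stop at about 12 N for over a second (never over 20 N), with nothing else disturbed.

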